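Latch the sprung jaw of the bearing jig

TASK

Clamp the bearing in the small jig with its toggle latch: hook the cross bar of the steel bail down behind the two horns of the jaw, draw it back gently until you feel it seat under their lips, and let go. Then press the lever gently down past centre until it lies flat on its rest and holds the jaw drawn in. Do not strain the bail or the lever, and leave the other things where they are.

Things in the scene. Friction and masses are not known exactly. Their poses are not given: they have to be found in the camera images.
- jig: Clamping jig fixed to the bench: ivory base plate 130 (x) x 255 (y, -120 to +135) x 16 mm. Origin on the bench top straight below the lever's hinge, z up. The latch works in the plane x = 0; the jaw is on the +y side. All x, y, z below are in mm in this frame. A bearing (35 mm, top z 32) lies in it at y 27.
- hinge (a point): The lever's hinge axis (along x) at x 0, y 0, z 60, between two 8 mm cheeks at x +-20, up to z 69.
- horns (a point): Fixed nominal point (x 0, y 82, z 60). The jaw: a plate (top z 38) with two upright horns at x +-30, each 14 wide, 46 free between them; a lip on each overhangs 5 to +y: underside z 66.5, top z 71.5. The bar seats on the horns' +y faces below the lips, centre at z 52 to 62 and y 74 to 90 (varies, not measured: feel for it). Passing the lips needs y over 96.
- bar (a point): Centre of the bail's cross bar: round steel, 9 mm thick, 92 long, along x. Two 8 mm arms at x +-46 run 100 mm from it back to the bail's pivot on the lever. Grip the bar from above in its middle, fingers closing along the jig's y; it may turn in the grip. Moving the bar in y and z turns bail and lever along; at z 60 it reaches out to y 105.
- lever_pad (a point): Point on the upper face of the lever (10 mm thick), 80 mm from its hinge, in the middle of the paddle (30 mm wide, 53 to 103 mm from the hinge). Press it here from above, following its arc.
- rest (a point): Top of the lever's rest (block 34 x 20 mm) at y -78, z 55; the shut lever lies on it, its upper face at z 65.
- lever (a joint): Lever angle, rad: 0 flat on its rest (hard stop), pointing to the jig's -y; 1.57 upright; 2.1 at most. It stays where it is left (friction 0.05 N m). With the bail just seated it stands at about 0.8 to 1.5. Pressing it shut from there takes 2 to 12 N at the pad; it passes centre at about 0.1 to 0.25 and then stays shut.
- bail (a joint): Bail against lever, rad: the bail's arms rise by (bail - lever) above the jig's +y direction. Its pivot is 30 mm from the hinge, beside the lever: with the lever flat at y -29.8, z 56.4. The pivot is stiff (0.06 N m): the bail stays where it is left and is carried along, so turning the lever down lifts a bar that is not under the lips.
- jaw (a joint): How far the jaw is drawn towards the hinge (the jig's -y), m: 0 at rest; a preloaded spring holds it there (it yields at about 15 N, then 2.5 N more per mm) and must not be hauled in by the bar in hand. A latched jaw reads about 0.002 to 0.020.
- bearing_a: loose ball bearing, 41 mm across and 14 mm thick, lying flat beside the jig, on its -x side; bystander. Origin: centre of its underside.
- bearing_b: loose ball bearing, 52 mm across and 16 mm thick, lying flat beside the jig, on its +x side; bystander. Origin: centre of its underside.
- plug_gauge: steel plug gauge, 28 mm across and 40 mm tall, standing beside the jig, on its +x side; bystander. Origin: centre of its underside.
- ring_gauge: dark steel ring gauge, 52 mm across and 18 mm tall; bystander. Origin: centre of its underside.
- grease_pot: white pot with black cap, 54 mm across and 50 mm tall; bystander. Origin: centre of its underside.
- driver: screwdriver lying on the bench; bystander. Origin: at its middle, on the bench.
- spanner: spanner lying on the bench; bystander. Origin: at its middle, on the bench.

How it is judged:
On the way:
1. the bar is down behind the horns, drawn back against them by the fingers (felt, over 1.5 N) under their lips, with the lever still raised (z of bar in the frame of jig below 0.064 m and distance between the grasp point and bar below 0.045 m and contact force between bail_c0 and jaw above 1.5 N and y of bar in the frame of jig above 0.07 m and value of joint lever above 0.15 rad), for 0.1 s.
At the end, for the whole second after the job is handed in: The lever lies on its rest (within 0.07 rad), the bar is under the lips of the horns (its centre between 48 and 65 mm high and less than 78 mm from the hinge), and the jaw is held drawn in by more than 1.5 mm (value of joint lever below 0.07 rad and value of joint jaw above 0.0015 m and z of bar in the frame of jig between 0.048 and 0.065 m and y of bar in the frame of jig below 0.078 m); the robot touches nothing.
It fails at once if the bar is pulled or pushed against the jaw with more than 18 N while the fingers are at the bar (distance between the grasp point and bar below 0.045 m and contact force between bail_c0 and jaw above 18 N).
It fails at once if the lever is pressed with more than 25 N (contact force between the arm and lever above 25 N).
It fails at once if the jig or the jaw is pressed by the robot with more than 25 N (contact force between the arm and jig above 25 N or contact force between the arm and jaw above 25 N).
It fails at once if a bystander is moved by more than 20 mm (distance of any of bearing_a, bearing_b, plug_gauge, ring_gauge, grease_pot, driver, spanner from where it was at the start of the episode above 0.02 m).
It also fails if it takes over 56 s, if anything falls off the work surface, if the arm or the gripper's body presses on something with over 40 N, if the wrist force passes 120 N, or if a joint passes its speed limit or range.

ROBOT

A 6-joint arm with a two-finger parallel gripper is mounted at the origin on the work surface. World frame = base frame: x ahead of the robot, y to its left, z up, the work surface at z = 0. Lengths are in m, angles in rad, forces in N, time in s.
With the tool pointing down it reaches from about 0.425 to 0.95 m from the base axis. Payload 3.5 kg.
Tool frame: the origin (TCP) lies between the finger pads; the fingertips stand 22 mm ahead of it and the grasp point (between the pads) lies 3 mm ahead of it (ctrl.nose_length is the z of the fingertips in the tool frame, in m); z points along the fingers, y is the line along which they close (so a half turn about z gives the same grasp; the last joint's range is limited). The gripper opens to 85 mm and grips with 20 to 120 N. Pads are 22 mm wide; open, the fingers measure 114 mm over their backs; the gripper's body (76 mm by 85 mm) begins 54 mm behind the grasp point. The pads swing forward as they close: fully open they stand 13 mm farther back than shut.
Start: joints at [-1.328, 0.286, 1.577, -0, 1.279, -0.15], TCP at [0.258, -0.624, 0.253] pointing down, gripper open.
Joint ranges: [-2.77, 2.77], [-0.9, 2.22], [0.21, 2.48], [-1.53, 4.67], [0.24, 2.81], [-2.84, 2.84]. Speed limits (rad/s): [2.79, 2.79, 3.14, 3.14, 3.14, 3.14].

INTERFACE

Orientations are given as a unit quaternion [x, y, z, w].
In Python, from plant import ctrl gives the robot as it stands. The module is installed in compiled form; this text tells all that it offers.
- The arm moves only by the tool send_rows, never from a script. Its argument "rows" is text: rows parted by semicolons, each of 7 numbers parted by spaces: the turn, a rotation vector about the tool's x, y, z in a scale on which 1.0 is 60 degrees, then the shift along the tool's x, y, z in a scale on which 1.0 is 800 mm, then the opening, from -1 (shut) to 1 (fully open). A call has 1 to 8 rows; each row is the pose to reach, as a shift and turn from the pose commanded when the call began, along the tool's axes at that moment; what a row does not reach only later rows make up. A row lasts 1/8 s, in which the tool goes at most 62.5 mm and 10.7 degrees, less where a joint would pass 70% of its speed; a pose out of reach is approached as far as the arm can. A shift or turn number past 1, either way, is cut back to 1. A call with a gripper value outside its range is refused whole. The fingers move at their own pace and stop on an object; "grip_force" is the grip in N (left out, the last holds). Time passes only in rows, so rows that repeat a pose let the fingers close. It gives the time, the measured TCP pose, the force, the opening and the grip force at its end, in the units of the state.
- ctrl.get_state(): the state, without advancing time (a new reading comes with each control period).
- ctrl.read_camera(name): name is "scene" or "top" or "wrist"; returns a dict with "color" (384x512x3 uint8, red, green, blue), "fx", "fy", "cx", "cy" (pixels), "extrinsics" (4x4, takes a point from world to camera coordinates). Camera axes: x right, y down, z forward; pixel columns grow to the right and rows downward; lengths in m; the calibration is good to about 2 mm. A picture is of the moment at which its call begins. There is no depth.
- ctrl.sign_off(): hands the job in; it is judged then, once.
Trained networks look in a picture, given as the dict that the camera call returned (one of the last four; its "shot" number tells which), for a name from the list of things; names that differ only in an ending like _2 or _b are one class to them, and where a whole thing is asked for, a point or a joint stands for the part that bears it (a point fixed in the world has none). Each returns a list of dicts, best first, with "p" (0 to 1); they miss things now and then, are a little off and sometimes report something else, mostly with a low value. They report only what shows in the picture. A call takes as long as a camera call.
- ctrl.look_for(picture, target): "position" ([x, y, z] in m, in the coordinates of the camera as it stood for that picture, good to about 4 mm: the middle of the surface that is visible of it).
The state is a dict: "time": time; "qpos": joint angles; "dq": joint speeds; "joint_efforts": joint torques, N m; "eef_pos": TCP position; "tcp_rot": TCP orientation; "contact_force": force on the tool from outside, world axes, zero at the start; "wrist_torque": the same for the moment, N m; "opening": opening from 0.0 (shut) to 1.0 (fully open); "finger_force": force on a finger pad.
Only numpy, scipy, OpenCV 4.12 (cv2) and the standard library are available. Lean on these libraries where they do the work, as an engineer would, in place of code of your own. Each camera call takes 0.05 s, during which the arm holds its last target. There are 200 camera calls.

## Working session

There is one attempt and no reset: what is moved stays moved. The work goes in short steps, Python scripts to look and compute and a tool call to move; the robot and the scene stay as the last step left them, time stands still between calls to the robot, and variables do not carry over. Pictures are saved under pics/ and viewed, at most 10 in all, crops included, and the job is handed in when it is done.

Besides the shell and the picture viewer there is one more tool, called after "Emit:" as name(argument=value, ...) on one line, values as JSON. send_rows: Moves the arm, as the interface text tells. Its arguments: {"type":"object","properties":{"rows":{"type":"string"},"grip_force":{"type":"number"}},"required":["rows"]}

```bash
mkdir -p pics; cat > h.py <<'E'
import numpy as np, cv2
from plant import ctrl
from scipy.spatial.transform import Rotation as R
def shot(n,save=None):
    p=ctrl.read_camera(n)
    if save: cv2.imwrite('pics/'+save,p['color'][:,:,::-1])
    return p
def w(p,c):
    E=np.array(p['extrinsics']); return E[:3,:3].T@(np.array(c)-E[:3,3])
def look(p,t,k=2):
    for d in ctrl.look_for(p,t)[:k]:
        print(t,round(d['p'],2),(w(p,d['position'])*1000).round(1))
def proj(p,X):
    E=np.array(p['extrinsics']); c=E[:3,:3]@np.array(X)+E[:3,3]
    return np.array([p['fx']*c[0]/c[2]+p['cx'],p['fy']*c[1]/c[2]+p['cy']])
E
python3 - <<'E'
from h import *
for n in ('scene','top'):
    p=shot(n,n+'0.png'); print(n,p['fx'],p['cx'],p['cy'],np.array(p['extrinsics']).round(3).tolist())
    for t in ('jig','hinge','horns','bar','lever_pad','rest','lever','bail','jaw','plug_gauge','bearing_a'): look(p,t)
a=cv2.imread('pics/scene0.png');b=cv2.imread('pics/top0.png')
s=ctrl.get_state();print(s['time'],s['eef_pos'],s['tcp_rot'],s['opening'])
E
```

```text
scene 394.2969084674659 252.500247245135 190.57094558947807 [[-0.245, 0.969, 0.017, 0.125], [0.769, 0.205, -0.606, -0.342], [-0.591, -0.135, -0.795, 1.401], [0.0, 0.0, 0.0, 1.0]]
jig 0.97 [600.4  -3.9  16. ]
hinge 0.87 [601.1  -9.9  16.1]
horns 0.66 [601.3  -4.9  16.9]
bar 0.68 [618.7  60.3 133.4]
lever_pad 0.61 [593.1   4.9 129.2]
lever_pad 0.19 [600.8  -9.2  15.5]
rest 0.66 [604.   -8.8  15.7]
lever 0.89 [594.4   2.2 125.5]
bail 0.86 [620.9  57.9 131.1]
jaw 0.87 [616.   79.2  37.6]
plug_gauge 0.41 [719.   27.6  20.9]
bearing_a 0.93 [699.  -63.9  21.8]
bearing_a 0.31 [597.6  -7.7  17.3]
top 421.10403606941634 256.1080003000709 189.41335273111338 [[-0.041, -0.999, 0.003, 0.03], [-0.977, 0.039, -0.207, 0.553], [0.207, -0.011, -0.978, 1.091], [0.0, 0.0, 0.0, 1.0]]
jig 0.89 [573.4  -9.9  13.1]
hinge 0.77 [578.9  -9.1  16.8]
horns 0.88 [575.9 -12.6  19. ]
bar 0.64 [612.6  60.  130.7]
lever_pad 0.88 [583.6   9.6 129.1]
rest 0.8 [577.3  -7.6  16.8]
lever 0.97 [587.6  14.9 119. ]
lever 0.28 [704.5  28.2  18.6]
bail 0.92 [607.9  53.4 130.4]
jaw 0.78 [613.4  74.4  41.7]
jaw 0.35 [486.3  53.8  11.3]
bearing_a 0.65 [485.3  56.2  11.3]
bearing_a 0.58 [687.8 -66.2  18.2]
1.2 [ 0.25839292 -0.62356207  0.25330387] [ 9.80775640e-01  1.95138780e-01 -8.71729167e-07 -1.93145018e-05] 0.9983900381951296
```

View pics/scene0.png

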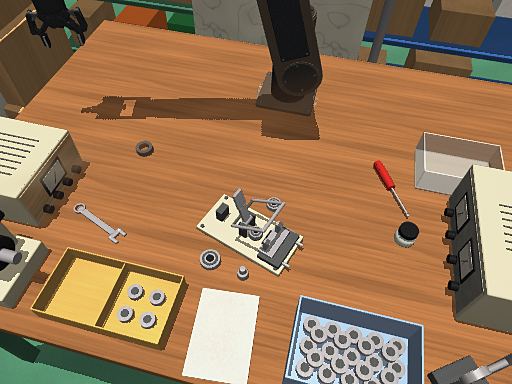

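View pics/top0.png

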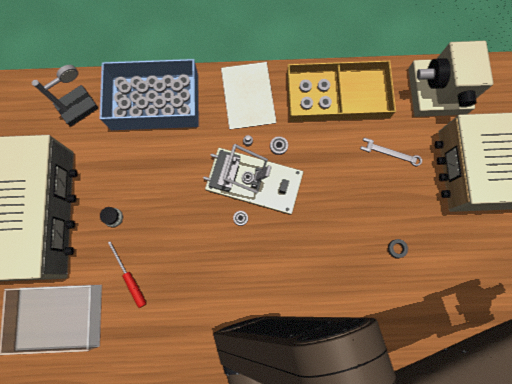

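The scene shows the jig at about (250,232) and the top view shows it at about (253,180). It is turned about -15° and the jaw is toward world +y. The lever stands upright with the bail raised. Next I'll find the wrist camera's offset and fit the jig pose from the base plate.

```bash
python3 - <<'E'
from h import *
p=shot('wrist'); E=np.array(p['extrinsics']); s=ctrl.get_state()
T=np.eye(4);T[:3,:3]=R.from_quat(s['tcp_rot']).as_matrix();T[:3,3]=s['eef_pos']
print((np.linalg.inv(T)@np.linalg.inv(E)).round(3),p['fx'])
p=shot('top')
# corners in top image by eye -> plane z=16
for u,v in ((222,150),(303,172),(292,213),(207,189)):
    E=np.array(p['extrinsics']);d=E[:3,:3].T@np.array([(u-p['cx'])/p['fx'],(v-p['cy'])/p['fy'],1]);c=-E[:3,:3].T@E[:3,3]
    print((c+d*(0.016-c[2])/d[2]).round(3))
a=p['color'][130:230,190:320,::-1];b=shot('scene')['color'][170:290,180:320,::-1]
cv2.imwrite('pics/c0.png',np.hstack([cv2.resize(a,(400,300),interpolation=2),cv2.resize(b,(400,300),interpolation=2)]))
E
```

```text
[[ 0.001 -0.946 -0.325  0.084]
 [ 1.     0.001 -0.001  0.   ]
 [ 0.002 -0.325  0.946 -0.121]
 [ 0.     0.     0.     1.   ]] 279.90376794613564
[0.683 0.101 0.016]
[ 0.609 -0.129  0.016]
[ 0.492 -0.09   0.016]
[0.57  0.146 0.016]
```

View pics/c0.png

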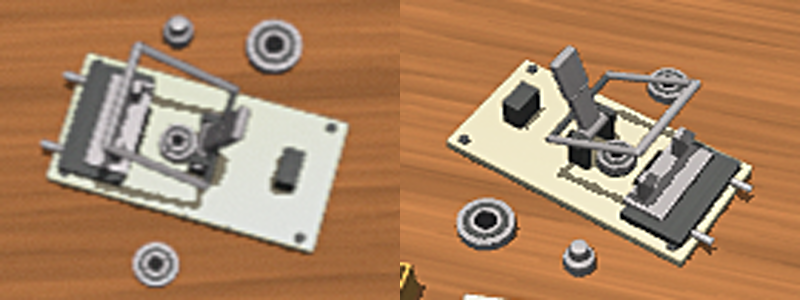

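Careful with the scale: shifts go in shares of 800 mm and turns go in shares of 60 degrees. That gives: 368 mm / 800 = 0.46, 322 mm / 800 = 0.4025, 40.5 degrees / 60 = 0.675.

Emit:
send_rows(rows="0 0 0.0833 0.0575 -0.0488 -0.0113 1; 0 0 0.1667 0.115 -0.0975 -0.0225 1; 0 0 0.25 0.1725 -0.1463 -0.0338 1; 0 0 0.3333 0.23 -0.195 -0.045 1; 0 0 0.4167 0.2875 -0.2438 -0.0563 1; 0 0 0.5 0.345 -0.2925 -0.0675 1; 0 0 0.5833 0.4025 -0.3413 -0.0788 1; 0 0 0.675 0.46 -0.39 -0.09 1")

```text
time: 2.35
eef_pos: [0.4795, -0.1926, 0.326]
tcp_rot: [0.987, -0.158, 0.001, 0.0]
contact_force: [0.4, -0.1, -0.4]
opening: 0.998
finger_force: 0.0
```

In the tool's units: -245 mm / 800 = -0.3063, -208 mm / 800 = -0.26.

Emit:
send_rows(rows="0 0 0 0.01 -0.065 0 1; 0 0 0 0.02 -0.13 0 1; 0 0 0 0.0313 -0.195 0 1; 0 0 0 0.0413 -0.26 0 1; 0 0 0 0.0513 -0.3063 0 1; 0 0 0 0.0513 -0.3063 0 1; 0 0 0 0.0513 -0.3063 0 1")

```text
time: 3.22
eef_pos: [0.5934, 0.0255, 0.3252]
tcp_rot: [0.988, -0.156, -0.0, 0.0]
contact_force: [0.0, 0.1, 0.2]
opening: 1.002
finger_force: 0.0
```

```bash
python3 - <<'E'
from h import *
p=shot('wrist','w1.png')
for t in ('jig','bar','bail','lever','lever_pad','jaw','horns','rest'): look(p,t,1)
s=ctrl.get_state();print(s['time'],s['eef_pos'],s['tcp_rot'],s['qpos'])
cv2.imwrite('pics/w1b.png',cv2.resize(p['color'][:,:,::-1],(800,600),interpolation=2))
E
```

```text
jig 0.76 [593.   -6.2  15.4]
bar 0.61 [624.   61.  133.3]
bail 0.71 [624.7  58.5 131.7]
lever 0.79 [590.3   7.4 128. ]
jaw 0.85 [614.6  82.   37.7]
horns 0.96 [596.4  -5.6  18.3]
rest 0.29 [592.   12.5 127.2]
3.675 [0.5935455  0.02543717 0.32545068] [ 9.87637664e-01 -1.56754054e-01  1.05256012e-04 -4.66204511e-06] [-1.27837901e-01  6.19270543e-02  1.70128644e+00  3.15542906e-06
  1.37816846e+00  1.75776425e+00]
```

View pics/w1b.png

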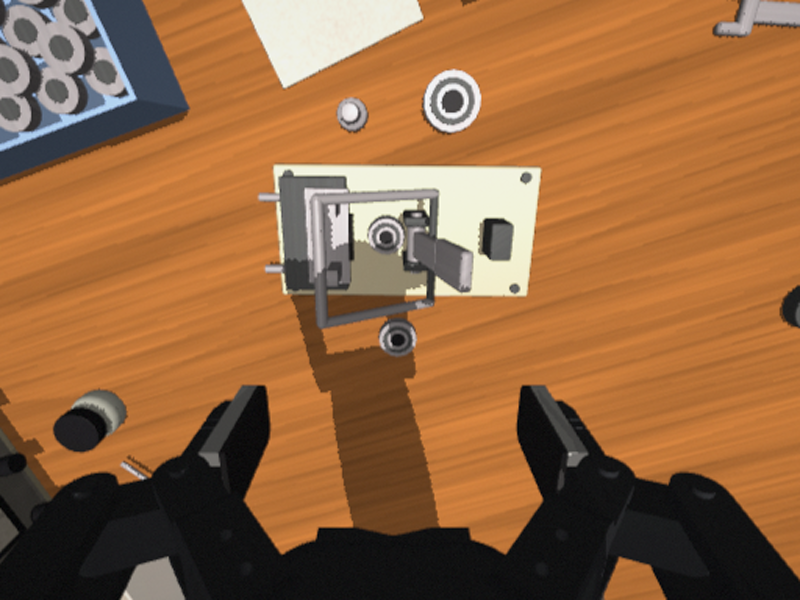

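The wrist view shows the plate corners at (275,165), (540,168), (527,296) and (285,293). The bar runs from (316,198) to (322,323), and the pivot rod is at x≈433. I'll fit the jig pose and the lever and bail angles to these and to the two other views.

```bash
cat > fit.py <<'E'
from h import *
from scipy.optimize import least_squares
W=lambda q:R.from_euler('z',q[2]).as_matrix()
def jw(q,P): return W(q)@(np.array(P)/1000)+np.array([q[0],q[1],0])
def lev(a,b):
    d=np.array([-np.cos(a),np.sin(a)]);n=np.array([np.sin(a),np.cos(a)]);h=np.array([0,60])
    pv=h+29.8*d-3.6*n
    return pv,pv+100*np.array([np.cos(b),np.sin(b)]),h+80*d+5*n
C=[(65,135,16),(65,-120,16),(-65,-120,16),(-65,135,16)]
E
python3 - <<'E'
from fit import *
w1,tp,sc=shot('wrist'),shot('top'),shot('scene')
k=lambda L:np.array(L)/1.5625
t=lambda L:np.array(L)*[130/400,1/3]+[190,130]
s=lambda L:np.array(L)*[140/400,.4]+[180,170]
# order: base +x+y,+x-y,-x-y,-x+y ; bar+,bar-,pv+,pv-
O=[(w1,k([(275,165),(540,168),(527,296),(285,293),(316,199),(322,322),(435,193),(430,303)]),2),
(tp,t([(90,53),(352,125),(315,252),(45,180),(137,46),(107,148),(235,90),(205,183)]),1.),
(sc,s([(283,263),(47,143),(125,60),(352,170),(240,152),(297,85),(150,138),(207,76)]),1.)]
def f(v,full=False):
    pv,br,_=lev(v[3],v[4]); r=[]
    P=C+[(46,*br),(-46,*br),(46,*pv),(-46,*pv)]
    for p,uv,g in O:
        r+=[(proj(p,jw(v,X))-u)*g for X,u in zip(P,uv)]
    r=np.array(r); return r if full else r.ravel()
S=least_squares(f,[.586,0,-.31,1.6,.1],loss='soft_l1');v=S.x
print(v.round(4));print(f(v,1).round(1).reshape(3,8,2).tolist())
pv,br,pad=lev(v[3],v[4]);print('bar',br,'pivot',pv,'pad',pad,'world bar',jw(v,(0,*br)),'horn',jw(v,(0,82,60)))
np.save('q.npy',v)
E
```

```text
[ 0.5896  0.0043 -0.3251  1.286   0.5155]
[[[-2.5, -1.7], [4.7, -1.5], [1.6, 1.7], [-2.8, 2.1], [0.2, 0.5], [-0.4, 0.3], [-0.0, 0.9], [0.6, -1.4]], [[-1.0, -1.2], [-1.0, -1.1], [-1.0, -0.2], [-0.1, -1.3], [-0.4, -0.2], [-1.2, -1.1], [-0.5, -0.5], [-0.3, 0.5]], [[-1.0, -0.6], [-1.2, -1.5], [-0.1, -1.0], [0.2, -1.9], [-0.7, 0.7], [-0.3, -0.0], [-0.2, 0.0], [0.3, -0.6]]]
bar [ 75.17597191 136.88944002] pivot [-11.82651156  87.58865028] pad [-17.6751234  138.18305451] world bar [0.61357498 0.0755113  0.13688944] horn [0.61575471 0.08197784 0.06      ]
```

In the tool's units: 125 mm / 800 = 0.1563, 3.5 mm / 800 = 0.0044, 0.6 degrees / 60 = 0.01.

Emit:
send_rows(rows="0 0 0.01 0.0038 -0.0313 0.0375 0.2; 0 0 0.01 0.0044 -0.0675 0.075 0.2; 0 0 0.01 0.0044 -0.0675 0.125 0.2; 0 0 0.01 0.0044 -0.0675 0.1563 0.2; 0 0 0.01 0.0044 -0.0675 0.1563 0.2; 0 0 0.01 0.0044 -0.0675 0.1563 0.2")

```text
time: 4.58
eef_pos: [0.6144, 0.0761, 0.2018]
tcp_rot: [0.987, -0.162, 0.001, -0.0]
contact_force: [0.2, -0.2, -0.4]
opening: 0.597
finger_force: 0.0
```

```bash
python3 - <<'E'
from fit import *
p=shot('wrist'); np.save('w2.npy',p['color'])
im=cv2.resize(p['color'][:,:,::-1],(800,600),interpolation=2)
v=np.load('q.npy');pv,br,pad=lev(v[3],v[4])
for X in C+[(46,*br),(-46,*br),(46,*pv),(-46,*pv)]:
    u=proj(p,jw(v,X))*1.5625; cv2.circle(im,(int(u[0]),int(u[1])),4,(0,0,255),1)
for t in ('bar','jaw'): look(p,t,1)
s=ctrl.get_state();print(s['time'],s['eef_pos'],s['tcp_rot'])
cv2.imwrite('pics/w2.png',im)
E
```

```text
bar 0.87 [632.4  64.5 137.2]
jaw 0.69 [620.6  88.5  38.4]
4.725 [0.6146631  0.07603785 0.20246315] [ 9.86854686e-01 -1.61600371e-01  1.76193201e-03 -2.10027426e-04]
```

View pics/w2.png

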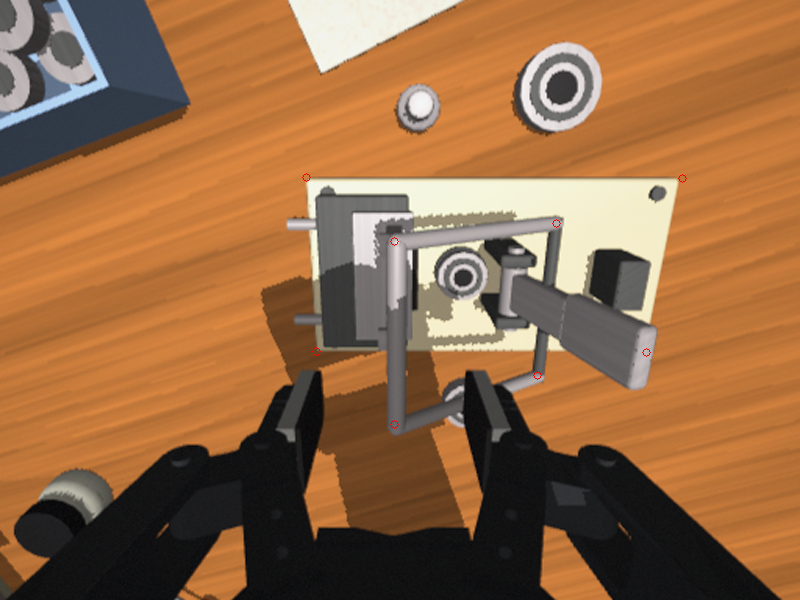

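In the tool's units: 54 mm / 800 = 0.0675, 45 mm / 800 = 0.0563.

Emit:
send_rows(rows="0 0 0 0 0 0.0313 0.2; 0 0 0 0 0 0.0563 0.2; 0 0 0 0 0 0.0675 0.2; 0 0 0 0 0 0.0675 0.2; 0 0 0 0 0 0.0675 -0.3; 0 0 0 0 0 0.0675 -1; 0 0 0 0 0 0.0675 -1; 0 0 0 0 0 0.0675 -1", grip_force=30)

```text
time: 5.72
eef_pos: [0.6141, 0.0761, 0.147]
tcp_rot: [0.987, -0.162, 0.001, -0.0]
contact_force: [1.1, 0.1, 0.6]
opening: 0.088
finger_force: 29.5
```

In the tool's units: 52 mm / 800 = 0.065, -24.5 mm / 800 = -0.0306.

Emit:
send_rows(rows="0 0 0 0 -0.005 0.01 -1; 0 0 0 0 -0.0113 0.0225 -1; 0 0 0 0 -0.0163 0.035 -1; 0 0 0 0 -0.0225 0.045 -1; 0 0 0 0 -0.0275 0.055 -1; 0 0 0 0 -0.0306 0.065 -1; 0 0 0 0 -0.0306 0.065 -1")

```text
time: 6.6
eef_pos: [0.6217, 0.0992, 0.0936]
tcp_rot: [0.987, -0.162, 0.0, 0.0]
contact_force: [2.1, -3.0, -0.1]
opening: 0.087
finger_force: 29.6
```

```bash
python3 - <<'E'
from fit import *
p=shot('wrist')
im=cv2.resize(p['color'][:,:,::-1],(800,600),interpolation=2)
v=np.load('q.npy')
s=ctrl.get_state();t=W(v).T@(np.array(s['eef_pos'])-[v[0],v[1],0])*1000;print(s['time'],t,s['contact_force'])
for X in [(46,t[1],t[2]-10),(-46,t[1],t[2]-10)]+[(x,y,71.5) for x in (23,37,-23,-37) for y in (82.5,)]:
    u=proj(p,jw(v,X))*1.5625; cv2.circle(im,(int(u[0]),int(u[1])),4,(0,0,255),1)
cv2.imwrite('pics/w3.png',im[100:500,150:680])
E
```

```text
6.65 [9.41442068e-02 1.00267128e+02 9.40133452e+01] [ 1.55785595 -3.51484907  0.66422147]
```

View pics/w3.png

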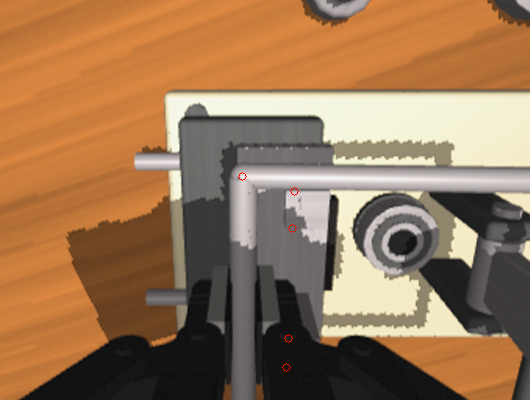

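The bar is in the grip, clear of the lips on the +y side (bar at crop column 242, lip edge at about 286). I'll lower it next.

In the tool's units: 27 mm / 800 = 0.0338, 25 mm / 800 = 0.0313.

Emit:
send_rows(rows="0 0 0 0 0.0006 0.0063 -1; 0 0 0 0 0.0006 0.0125 -1; 0 0 0 0 0.0006 0.0188 -1; 0 0 0 0 0.0006 0.025 -1; 0 0 0 0 0.0006 0.0313 -1; 0 0 0 0 0.0006 0.0338 -1; 0 0 0 0 0.0006 0.0338 -1")

```text
time: 7.52
eef_pos: [0.6215, 0.0989, 0.0672]
tcp_rot: [0.987, -0.162, 0.0, -0.0]
contact_force: [3.7, 0.5, 0.1]
opening: 0.088
finger_force: 30.3
```

In the tool's units: 9 mm / 800 = 0.0113, 8 mm / 800 = 0.01.

Emit:
send_rows(rows="0 0 0 0 0.0025 0 -1; 0 0 0 0 0.005 0 -1; 0 0 0 0 0.0075 0 -1; 0 0 0 0 0.01 0 -1; 0 0 0 0 0.0113 0 -1; 0 0 0 0 0.0113 0 -1")

```text
time: 8.28
eef_pos: [0.6188, 0.0909, 0.0676]
tcp_rot: [0.987, -0.162, 0.001, -0.001]
contact_force: [4.7, 2.8, 0.5]
opening: 0.088
finger_force: 30.3
```

In the tool's units: 1 mm / 800 = 0.0013.

Emit:
send_rows(rows="0 0 0 0 0.0013 0 -1; 0 0 0 0 0.0013 0 -1")

```text
time: 8.52
eef_pos: [0.6184, 0.0897, 0.0675]
tcp_rot: [0.987, -0.162, 0.0, -0.0]
contact_force: [3.6, 2.2, 0.7]
opening: 0.088
finger_force: 30.3
```

In the tool's units: 1 mm / 800 = 0.0013.

Emit:
send_rows(rows="0 0 0 0 0.0013 0 -1; 0 0 0 0 0.0013 0 -1")

```text
time: 8.78
eef_pos: [0.618, 0.0886, 0.0675]
tcp_rot: [0.987, -0.162, 0.0, -0.0]
contact_force: [4.4, 1.6, -0.1]
opening: 0.088
finger_force: 30.3
```

In the tool's units: 1 mm / 800 = 0.0013.

Emit:
send_rows(rows="0 0 0 0 0.0013 0 -1; 0 0 0 0 0.0013 0 -1")

```text
time: 9.02
eef_pos: [0.6176, 0.0876, 0.0674]
tcp_rot: [0.987, -0.162, 0.0, -0.0]
contact_force: [4.1, 2.2, 1.0]
opening: 0.087
finger_force: 30.3
```

In the tool's units: 0.7 mm / 800 = 0.0009.

Emit:
send_rows(rows="0 0 0 0 0.0009 0 -1; 0 0 0 0 0.0009 0 -1")

```text
time: 9.28
eef_pos: [0.6174, 0.0869, 0.0674]
tcp_rot: [0.987, -0.162, 0.0, -0.0]
contact_force: [4.9, 0.6, 0.6]
opening: 0.09
finger_force: 30.3
```

In the tool's units: 0.7 mm / 800 = 0.0009.

Emit:
send_rows(rows="0 0 0 0 0.0009 0 -1; 0 0 0 0 0.0009 0 -1")

```text
time: 9.52
eef_pos: [0.6172, 0.0862, 0.0674]
tcp_rot: [0.987, -0.162, 0.0, -0.0]
contact_force: [5.0, 0.9, 0.5]
opening: 0.089
finger_force: 30.3
```

In the tool's units: 0.7 mm / 800 = 0.0009.

Emit:
send_rows(rows="0 0 0 0 0.0009 0 -1; 0 0 0 0 0.0009 0 -1")

```text
time: 9.78
eef_pos: [0.617, 0.0855, 0.0674]
tcp_rot: [0.987, -0.162, 0.0, -0.0]
contact_force: [3.7, 1.0, 0.8]
opening: 0.087
finger_force: 30.3
```

In the tool's units: 0.7 mm / 800 = 0.0009.

Emit:
send_rows(rows="0 0 0 0 0.0009 0 -1; 0 0 0 0 0.0009 0 -1")

```text
time: 10.02
eef_pos: [0.6168, 0.0849, 0.0674]
tcp_rot: [0.987, -0.162, 0.0, -0.0]
contact_force: [4.4, 1.9, 0.6]
opening: 0.087
finger_force: 30.3
```

In the tool's units: 0.7 mm / 800 = 0.0009.

Emit:
send_rows(rows="0 0 0 0 0.0009 0 -1; 0 0 0 0 0.0009 0 -1")

```text
time: 10.28
eef_pos: [0.6167, 0.0848, 0.0674]
tcp_rot: [0.987, -0.162, 0.0, -0.001]
contact_force: [5.6, 3.9, 0.2]
opening: 0.091
finger_force: 30.3
```

In the tool's units: 0.7 mm / 800 = 0.0009.

Emit:
send_rows(rows="0 0 0 0 0.0009 0 -1; 0 0 0 0 0.0009 0 -1")

```text
time: 10.52
eef_pos: [0.6167, 0.0847, 0.0674]
tcp_rot: [0.987, -0.162, 0.001, -0.001]
contact_force: [7.4, 5.9, 0.1]
opening: 0.086
finger_force: 30.3
```

In the tool's units: -140 mm / 800 = -0.175, -100 mm / 800 = -0.125.

Emit:
send_rows(rows="0 0 0 0 0 0 -1; 0 0 0 0 -0.0006 0 -0.6; 0 0 0 0 -0.0013 0 -0.4; 0 0 0 0 -0.0013 0 -0.4; 0 0 0 0 -0.0013 -0.0188 -0.4; 0 0 0 0 -0.0013 -0.0625 -0.4; 0 0 0 0 -0.0013 -0.125 -0.4; 0 0 0 0 -0.0013 -0.175 -0.4")

```text
time: 11.52
eef_pos: [0.6169, 0.0844, 0.2108]
tcp_rot: [0.987, -0.162, 0.001, -0.0]
contact_force: [0.6, 0.5, 0.8]
opening: 0.297
finger_force: 0.0
```

```bash
python3 - <<'E'
from fit import *
p=shot('wrist');v=np.load('q.npy')
s=ctrl.get_state();print(s['time'],s['eef_pos'],W(v).T@(np.array(s['eef_pos'])-[v[0],v[1],0])*1000,s['contact_force'],s['opening'])
im=cv2.resize(p['color'][:,:,::-1],(800,600),interpolation=2)
for X in [(46,85,57),(-46,85,57)]:
    u=proj(p,jw(v,X))*1.5625; cv2.circle(im,(int(u[0]),int(u[1])),4,(0,0,255),1)
cv2.imwrite('pics/w4.png',im)
E
```

```text
11.575 [0.61975512 0.08446652 0.21765708] [  2.99590843  85.636114   217.65707858] [ 1.66269635 -0.09760724  4.22036482] 0.29444949834967005
```

View pics/w4.png

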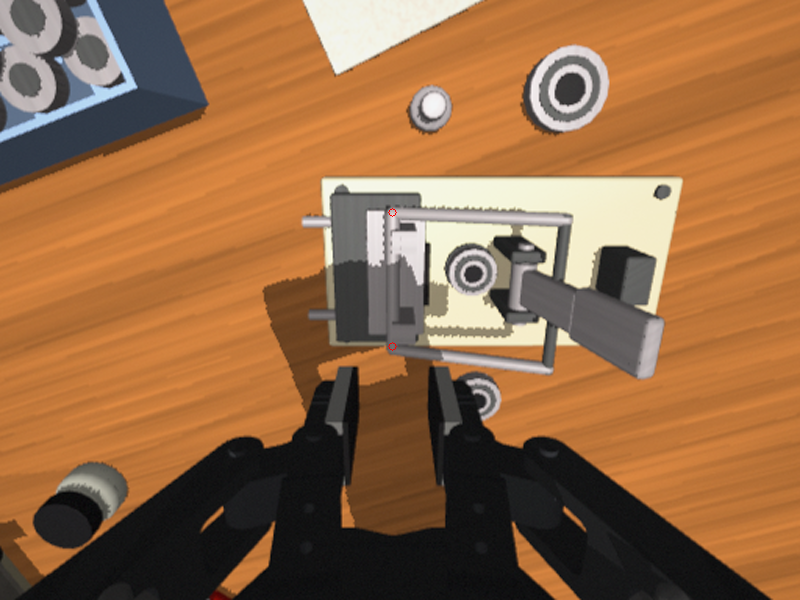

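The bar stayed seated at about (391,212) to (391,346), and the lever is raised with its paddle centre near (615,320). I'll close the fingers and move to the +y side of the lever's upper face.

In the tool's units: 62 mm / 800 = 0.0775, 46 mm / 800 = 0.0575.

Emit:
send_rows(rows="0 0 0 0 0 0 -1; 0 0 0 0 0.0375 0 -1; 0 0 0 0 0.0775 0.025 -1; 0 0 0 0 0.0775 0.0575 -1; 0 0 0 0 0.0775 0.0575 -1; 0 0 0 0 0.0775 0.0575 -1", grip_force=40)

```text
time: 12.32
eef_pos: [0.5966, 0.0259, 0.1613]
tcp_rot: [0.987, -0.161, -0.0, 0.0]
contact_force: [-0.1, -0.1, 0.6]
opening: -0.001
finger_force: 0.0
```

```bash
python3 - <<'E'
from fit import *
p=shot('wrist');v=np.load('q.npy')
s=ctrl.get_state();print(s['time'],s['eef_pos'],W(v).T@(np.array(s['eef_pos'])-[v[0],v[1],0])*1000,s['contact_force'],s['opening'],ctrl.nose_length)
im=cv2.resize(p['color'][:,:,::-1],(800,600),interpolation=2)
a=1.35;d=np.array([-np.cos(a),np.sin(a)]);n=np.array([np.sin(a),np.cos(a)])
for r in (53,80,103):
  for x in (-15,15):
    P=np.array([0,60])+r*d+5*n
    u=proj(p,jw(v,(x,*P)))*1.5625; cv2.circle(im,(int(u[0]),int(u[1])),4,(0,0,255),1)
cv2.imwrite('pics/w5.png',im)
E
```

```text
12.375 [0.59713119 0.02598444 0.16207443] [  0.23750986  22.99119231 162.07442943] [0.37129082 0.1862093  0.32004567] -0.0011816201585620669 0.022
```

View pics/w5.png

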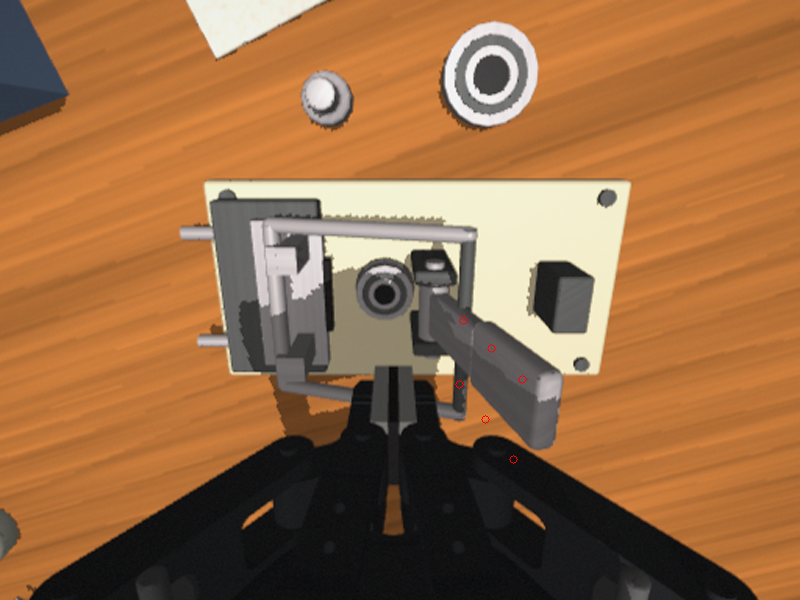

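The lever's end cap is at about (530–558, 372–445), so it stands near 1.29 rad, and the closed fingers are on its +y side. I'll push toward -y and then follow the arc.

In the tool's units: 32 mm / 800 = 0.04, 29 mm / 800 = 0.0363.

Emit:
send_rows(rows="0 0 0 -0.0013 0.01 0 -1; 0 0 0 -0.0025 0.02 0 -1; 0 0 0 -0.0025 0.0275 0 -1; 0 0 0 -0.0025 0.0325 0 -1; 0 0 0 -0.0025 0.0363 0 -1; 0 0 0 -0.0025 0.04 0 -1; 0 0 0 -0.0025 0.04 0 -1")

```text
time: 13.25
eef_pos: [0.5848, -0.0034, 0.1612]
tcp_rot: [0.987, -0.162, 0.0, -0.001]
contact_force: [2.9, 2.5, -1.7]
opening: -0.0
finger_force: 1.4
```

In the tool's units: 27 mm / 800 = 0.0338, 4.3 mm / 800 = 0.0054.

Emit:
send_rows(rows="0 0 0 0 0.0044 0.0013 -1; 0 0 0 0 0.0088 0.0025 -1; 0 0 0 0 0.0125 0.004 -1; 0 0 0 0 0.0163 0.0054 -1; 0 0 0 0 0.0206 0.0075 -1; 0 0 0 0 0.025 0.01 -1; 0 0 0 0 0.0294 0.0125 -1; 0 0 0 0 0.0338 0.015 -1")

```text
time: 14.25
eef_pos: [0.5766, -0.028, 0.1501]
tcp_rot: [0.987, -0.162, 0.001, -0.002]
contact_force: [1.8, 7.1, 1.0]
opening: -0.002
finger_force: 3.4
```

In the tool's units: 23 mm / 800 = 0.0288, 12.2 mm / 800 = 0.0153.

Emit:
send_rows(rows="0 0 0 0 0.0044 0.0031 -1; 0 0 0 0 0.0081 0.0063 -1; 0 0 0 0 0.0119 0.0098 -1; 0 0 0 0 0.0153 0.0131 -1; 0 0 0 0 0.0188 0.0169 -1; 0 0 0 0 0.0219 0.0206 -1; 0 0 0 0 0.025 0.0246 -1; 0 0 0 0 0.0275 0.0288 -1")

```text
time: 15.25
eef_pos: [0.5693, -0.0502, 0.1277]
tcp_rot: [0.987, -0.161, 0.0, -0.0]
contact_force: [-1.9, 2.8, 6.0]
opening: 0.0
finger_force: 2.8
```

In the tool's units: 26 mm / 800 = 0.0325, 14.4 mm / 800 = 0.018.

Emit:
send_rows(rows="0 0 0 0 0.0025 0.0044 -1; 0 0 0 0 0.005 0.0088 -1; 0 0 0 0 0.0075 0.0138 -1; 0 0 0 0 0.0088 0.018 -1; 0 0 0 0 0.01 0.0213 -1; 0 0 0 0 0.0113 0.025 -1; 0 0 0 0 0.0125 0.0288 -1; 0 0 0 0 0.0131 0.0325 -1")

```text
time: 16.25
eef_pos: [0.5656, -0.0604, 0.0999]
tcp_rot: [0.987, -0.162, 0.0, -0.0]
contact_force: [-0.5, -0.9, 1.7]
opening: -0.0
finger_force: 0.7
```

In the tool's units: 11 mm / 800 = 0.0138, 10 mm / 800 = 0.0125.

Emit:
send_rows(rows="0 0 0 0 0.0006 0.0025 -1; 0 0 0 0 0.0013 0.005 -1; 0 0 0 0 0.0013 0.0075 -1; 0 0 0 0 0.0019 0.01 -1; 0 0 0 0 0.0019 0.0125 -1; 0 0 0 0 0.0019 0.0138 -1; 0 0 0 0 0.0019 0.0138 -1")

```text
time: 17.12
eef_pos: [0.565, -0.0617, 0.0892]
tcp_rot: [0.987, -0.162, -0.0, -0.0]
contact_force: [-0.0, -0.7, -1.0]
opening: -0.002
finger_force: 0.0
```

In the tool's units: 1.5 mm / 800 = 0.0019, 1 mm / 800 = 0.0013.

Emit:
send_rows(rows="0 0 0 0 0 0.0013 -1; 0 0 0 0 0 0.0019 -1; 0 0 0 0 0 0.0019 -1")

```text
time: 17.5
eef_pos: [0.5651, -0.0618, 0.0878]
tcp_rot: [0.987, -0.162, -0.0, -0.0]
contact_force: [0.2, 0.2, -0.0]
opening: -0.002
finger_force: 0.0
```

In the tool's units: 0.7 mm / 800 = 0.0009.

Emit:
send_rows(rows="0 0 0 0 0 0.0009 -1; 0 0 0 0 0 0.0009 -1")

```text
time: 17.75
eef_pos: [0.5651, -0.0618, 0.0871]
tcp_rot: [0.987, -0.162, -0.0, 0.0]
contact_force: [0.8, 0.1, 0.4]
opening: 0.0
finger_force: 0.0
```

In the tool's units: 0.5 mm / 800 = 0.0006.

Emit:
send_rows(rows="0 0 0 0 0 0.0006 -1; 0 0 0 0 0 0.0006 -1")

```text
time: 18.0
eef_pos: [0.5652, -0.0618, 0.087]
tcp_rot: [0.987, -0.161, -0.0, 0.0]
contact_force: [-1.7, 0.4, 3.7]
opening: -0.001
finger_force: 1.6
```

The fingertips met a hard stop at tip z ≈ 65 mm, so the lever is on its rest. I'll retreat upward and check.

In the tool's units: -160 mm / 800 = -0.2, -140 mm / 800 = -0.175.

Emit:
send_rows(rows="0 0 0 0 0 0 -1; 0 0 0 0 0 -0.0125 -1; 0 0 0 0 0 -0.05 -1; 0 0 0 0 -0.0375 -0.1125 -1; 0 0 0 0 -0.075 -0.175 -1; 0 0 0 0 -0.1 -0.2 -1; 0 0 0 0 -0.1 -0.2 -1; 0 0 0 0 -0.1 -0.2 -1")

```text
time: 19.0
eef_pos: [0.5893, 0.0137, 0.2438]
tcp_rot: [0.987, -0.162, -0.002, 0.0]
contact_force: [-0.6, -0.0, 0.1]
opening: 0.004
finger_force: 0.0
```

```bash
python3 - <<'E'
from fit import *
p=shot('wrist');v=np.load('q.npy')
im=cv2.resize(p['color'][:,:,::-1],(800,600),interpolation=2)
pv=lev(0,0)[0];by=pv[0]+100
for X in [(46,by,57),(-46,by,57),(0,-80,65),(15,-103,65),(-15,-103,65)]:
    u=proj(p,jw(v,X))*1.5625; cv2.circle(im,(int(u[0]),int(u[1])),4,(0,0,255),1)
print(by,ctrl.get_state()['time']);cv2.imwrite('pics/w6.png',im)
E
```

```text
70.2 19.05
```

View pics/w6.png

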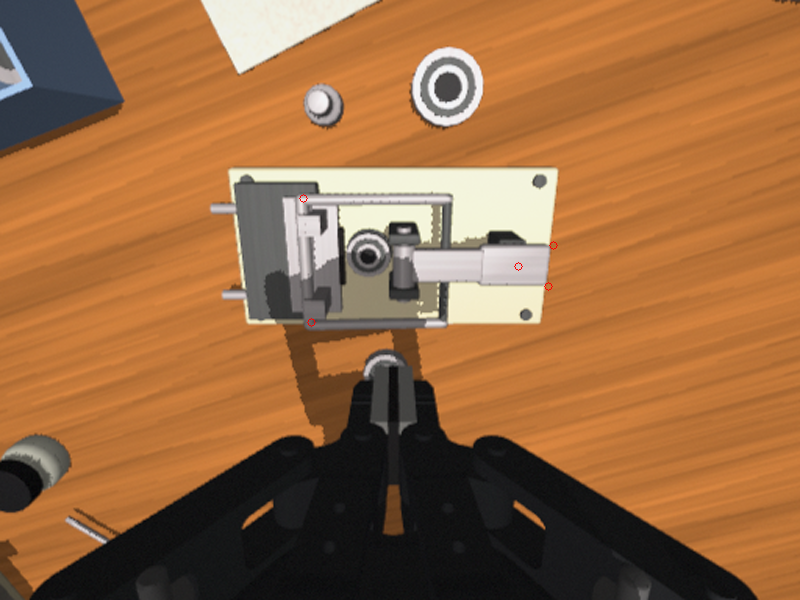

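The lever lies flat on its rest (paddle at about (515,266)). The bar is behind the horns under the lips (303,198 to 310,323), the jaw is drawn in, and the bystanders have not moved.

```bash
python3 -c "
from plant import ctrl
print(ctrl.sign_off())"
```

```text
the job is handed in; nothing more can be done
None
```

The bearing is clamped: the bail is hooked under both horn lips, the lever lies flat on its rest past centre, and the jaw looks drawn in by the camera check; I handed the job in at about 19 s of the 56 s allowed, and it returned no verdict.

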